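Roll the edging down on a clamped board

TASK

Two short boards stand on edge in clamp feet on the joiner's bench. On the longer one the three pieces of dark wooden edging along the top still stand proud, with a gap under them. Take the hand roller from its wooden rest, roll its wheel along that edging with firm pressure from one end to the other until all three pieces are pressed down home on the board, then put the roller back upright on its rest and let go.

Things in the scene. Friction and masses are not known exactly. Their poses are not given: they have to be found in the camera images.
- board: Fixed longer plywood board, on edge, 190 long (x), 32 thick (y), 90 tall; z up, origin: centre of its underside, on the bench. Along its top lie three doweled dark wood edging pieces end to end, each 60 x 30 x 8, centred at x = -60, 0, +60: tops 98 above the origin when home, up to 108 when proud. Clamp feet 36 high, 68 wide. A shorter board nearby (130 long, not listed) has its edging already home.
- lip_a (a joint): How far the edging piece at the board's x = -60 mm is pressed down, in m: 0 is 10 mm proud, 0.010 fully home on a hard stop; home counts from 0.007. Takes about 5 N to move, stays where left.
- lip_b (a joint): The same for the middle piece, at x = 0.
- lip_c (a joint): The same for the piece at x = +60 mm.
- wheel (a joint): Turn of the roller's free-running wheel about its axle in rad, 0 at the start. The wheel's radius is 22 mm, so 60 mm of rolling turns it about 2.7 rad; either direction will do.
- roller_grip (a point): Centre of the roller's upright square wood handle, 30 x 30, 76 tall; z up, it rolls along x. The handle stands on an aluminium plate 120 (x) x 46 x 8, underside 46 below this point. Under it, between cheeks 56 wide over all, a free black wheel, 44 diameter, 44 wide, axle along y; its bottom is 94 below this point. 0.37 kg.
- rest_top (a point): Fixed wooden rest with two rails: point centred between the rails at the level of their tops, 60 above the bench. Rails run along y, 80 long, 22 wide, 70 clear apart, centred at x = -46 and +46. The roller hangs with its plate across both rail tops, wheel in the gap, its x along the rest's x (either way round); roller_grip is then 46 above this point.
Mind the look-alikes: they are no part of the job. Leave any purple or yellow look-alike of the part that bears wheel alone.

How it is judged:
By the outcome, as a careful person would: the job done as asked, in the order asked, and still so for the second after the job is handed in, with the robot touching nothing.
It also fails if it takes over 54 s, if anything falls off the work surface, if the arm or the gripper's body presses on something with over 40 N, if the wrist force passes 120 N, or if a joint passes its speed limit or range.

ROBOT

A 6-joint arm with a two-finger parallel gripper is mounted at the origin on the work surface. World frame = base frame: x ahead of the robot, y to its left, z up, the work surface at z = 0. Lengths are in mm, angles in rad, forces in N, time in s.
With the tool pointing down it reaches from about 350 to 775 mm from the base axis. Payload 7.3 kg.
Tool frame: the origin (TCP) lies between the finger pads; the fingertips stand 22 mm ahead of it and the grasp point (between the pads) lies 3 mm ahead of it; z points along the fingers, x is the direction in which the jaws open and shut, and the axes are right-handed (so a half turn about z gives the same grasp; the last joint's range is limited). The gripper opens to 92 mm and grips with 3 to 60 N. Pads are 19 mm wide; open, the fingers measure 130 mm over their backs; the gripper's body (75 mm by 190 mm) begins 47 mm behind the grasp point.
Start: joints at [1.181, 0.342, 1.524, -0, 1.275, -0.146], TCP at [126.714, 509.496, 248.741] pointing down, gripper open.
Joint ranges: [-2.53, 2.53], [-0.77, 2.02], [0.04, 2.7], [-1, 4.14], [0.28, 2.66], [-3.11, 3.11]. Speed limits (rad/s): [2.57, 2.57, 3.14, 3.14, 3.14, 3.14].

INTERFACE

Orientations are given as [roll, pitch, yaw] about the fixed x, y, z axes, in that order (R = Rz(yaw) Ry(pitch) Rx(roll)).
In Python, from plant import * gives the robot as it stands. The module is installed in compiled form; this text tells all that it offers.
- The arm moves only by the shell command python3 -m handwheel 'ROWS' [OPENING]. ROWS is a JSON object of lists of equal length, an entry for each row: "translation": the shift along the world's x, y, z in units of 15 cm (1.0 is 15 cm), a list of three; "twist": the turn about the world's z in units of 90 degrees (1.0 is 90 degrees). In form: {"translation": [[tx, ty, tz], ...], "twist": [twist, ...]}. A call has exactly 8 rows; each row shifts and turns the pose as measured when the row begins; what a row does not reach is not made up. A row lasts 1/8 s, in which the tool goes at most 62.5 mm and 10.7 degrees, less where a joint would pass 70% of its speed; a pose out of reach is approached as far as the arm can. A call with a number of a shift or a turn outside -1 to 1 is refused whole. A call with a gripper value outside its range is refused whole. OPENING is the closure in counts, from 0 (fully open) to 255 (shut), set as the call begins (- or left out, the last holds). The fingers move at their own pace and stop on an object; the grip force is fixed at half the most. Time passes only in rows, so rows that do not move let the fingers close, or fill a call up. It gives the time, the measured TCP pose, the force and the opening at its end, in the units of the state.
- get_obs(): the state, without advancing time (a new reading comes with each control period).
- capture(name): name is "scene" or "top"; returns a dict with "img" (400x640x3 uint8, red, green, blue), "vertical_fov" (degrees; the focal length in pixels is half the picture's height over the tangent of half this angle, whatever the lens; pixels are square), "cx", "cy" (the principal point, pixels), "world_from_camera" (4x4, takes a point from camera to world coordinates). Camera axes: x right, y up, looking along -z (the intrinsics and any distortion apply to the point x, -y, -z); pixel columns grow to the right and rows downward; lengths in mm; the calibration is good to about 2 mm. A picture is of the moment at which its call begins. There is no depth.
- close_job(): hands the job in, once; it reports no verdict.
Trained networks look in the newest picture that a camera, given by its name, has taken for a name from the list of things; names that differ only in an ending like _2 or _b are one class to them, and where a whole thing is asked for, a point or a joint stands for the part that bears it (a point fixed in the world has none). Each returns a list of dicts, best first, with "score" (0 to 1); they miss things now and then, are a little off and sometimes report something else, mostly with a low value. They report only what shows in the picture. A call takes as long as a camera call. They do not tell look-alikes from the thing itself.
- search_frame(camera, label): "position" ([x, y, z] in mm, in the coordinates of the camera as it stood for that picture, good to about 4 mm: the middle of the surface that is visible of it).
- spot_point(camera, label): "position" ([x, y, z] in mm, in the coordinates of the camera as it stood for that picture, good to about 4 mm: a listed point, or the origin of a listed thing).
The state is a dict: "time": time; "joint_positions": joint angles; "dq": joint speeds; "tau": joint torques, N m; "tool_pos": TCP position; "tcp_rot": TCP orientation; "contact_force": force on the tool from outside, world axes, zero at the start; "moment": the same for the moment, N m; "grip_width": finger opening in mm.
Only numpy, scipy, OpenCV 4.12 (cv2) and the standard library are available. Lean on these libraries where they do the work, as an engineer would, in place of code of your own. Each camera call takes 0.05 s, during which the arm holds its last target.

## Working session

There is one attempt and no reset: what is moved stays moved. The work goes in short steps, Python scripts to look and compute and a shell command to move; the robot and the scene stay as the last step left them, time stands still between calls to the robot, and variables do not carry over. Pictures are saved under pics/ and viewed, and the job is handed in when it is done.

```bash
mkdir -p pics; cat > h.py <<'E'
from plant import *
import numpy as np, cv2
def snap(cam,fn):
    c=capture(cam); cv2.imwrite('pics/'+fn,cv2.cvtColor(c['img'],cv2.COLOR_RGB2BGR)); return c
def w(c,p):
    return (c['world_from_camera']@np.r_[p,1])[:3]
def px(c,P):
    q=np.linalg.inv(c['world_from_camera'])@np.r_[P,1]
    f=200/np.tan(np.radians(c['vertical_fov'])/2)
    return np.array([c['cx']+f*q[0]/-q[2], c['cy']+f*q[1]/q[2]])
E
python3 - <<'E'
from h import *
np.set_printoptions(precision=1,suppress=True)
o=get_obs(); print(o['time'],o['tool_pos'],o['tcp_rot'],o['contact_force'],o['grip_width'])
for cam in ['scene','top']:
    c=snap(cam,cam+'0.png'); print(cam,c['vertical_fov'],c['cx'],c['cy'],c['world_from_camera'],[k for k in c])
    for l in ['board','lip_a','roller_grip','rest_top','wheel']:
        for fn in (search_frame,spot_point):
            try:
                for r in fn(cam,l): 
                    P=w(c,r['position']); print(l,fn.__name__,round(r['score'],2),P,px(c,P), {k:v for k,v in r.items() if k not in('score','position')})
            except Exception as e: print(l,fn.__name__,e)
print(get_obs()['time'])
E
```

```text
0.0 [126.6 509.1 248. ] [-3.1  0.   1.3] [-0.2  0.1  0.6] 91.93698507380252
scene 50.812916611220366 326.0187325041818 206.23187679333412 [[   0.6   -0.7    0.4 1001.7]
 [   0.8    0.5   -0.3 -225. ]
 [  -0.     0.5    0.8 1083.1]
 [   0.     0.     0.     1. ]] ['img', 'vertical_fov', 'cx', 'cy', 'world_from_camera']
board call 0.65 [575.6 -19.6  87.4] [300.5 256.2] {}
board call 0.7 [559.8 -13.2  -0.9] [301.1 264.3] {}
lip_a call 0.73 [621.    2.9 105.6] [317.2 262.1] {}
lip_a call 0.63 [499.8 -21.2 107.2] [284.2 231.5] {}
lip_a call 0.52 [559.8 -16.7 103.9] [297.8 248.2] {}
lip_a call it knows: board, rest_top, roller_grip
roller_grip call 0.9 [571.3 253.4  66.5] [381.7 209. ] {}
roller_grip call 0.7 [ 347.3 -134.8   53.5] [223.5 221. ] {}
roller_grip call 0.63 [466.9 477.3  52.1] [417.1 153.7] {}
roller_grip call 0.6 [389.4 203.7  57.3] [330.9 175.8] {}
roller_grip call 0.6 [350.3  50.2  55. ] [280.4 191. ] {}
roller_grip call 0.47 [577.9 -22.2  86.1] [300.1 257.6] {}
roller_grip call 0.8 [ 336.  -132.8   93.5] [219.2 210.5] {}
roller_grip call 0.78 [457.1 489.4  90.2] [420.3 142
[... 1258 characters left out ...]
p
roller_grip call 0.97 [452.8 476.5  56.7] [179.9 198.2] {}
roller_grip call 0.79 [373.5 214.6  53.5] [277.1 244.1] {}
roller_grip call 0.69 [553.7 260.4  69.1] [270.3 170.5] {}
roller_grip call 0.45 [527.4 236.4  26.8] [279.6 185.8] {}
roller_grip call 0.85 [459.2 491.8  95.2] [168.7 191.4] {}
roller_grip call 0.83 [338.3  59.   89.9] [338.2 266.9] {}
roller_grip call 0.74 [566.7 265.8 109.8] [266.9 160.3] {}
roller_grip call 0.65 [ 336.3 -128.7   93.7] [418.2 279.3] {}
roller_grip call 0.62 [374.3 220.2  93.5] [273.  241.8] {}
rest_top call 0.72 [531.6 236.   27.8] [280.  184.2] {}
rest_top call 0.8 [558.  260.2  61.5] [271.  169.7] {}
wheel call it knows: board, rest_top, roller_grip
0.9
```

View pics/scene0.png

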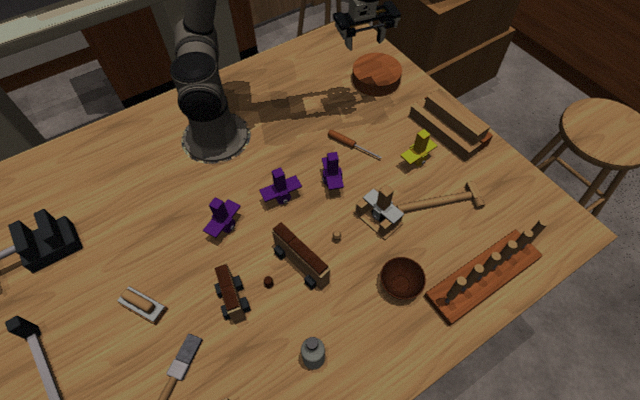

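View pics/top0.png

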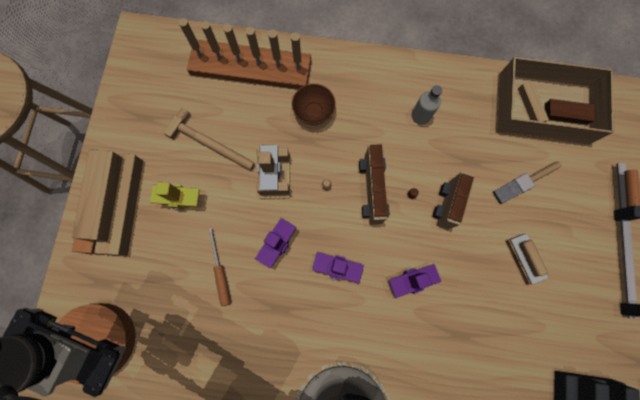

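```bash
python3 - <<'E'
import cv2
a=cv2.imread('pics/scene0.png')[150:330,210:470]; cv2.imwrite('pics/s_c.png',cv2.resize(a,None,fx=3,fy=3,interpolation=cv2.INTER_CUBIC))
b=cv2.imread('pics/top0.png')[120:300,230:430]; cv2.imwrite('pics/t_c.png',cv2.resize(b,None,fx=3.3,fy=3.3,interpolation=cv2.INTER_CUBIC))
E
```

```text
(no output)
```

View pics/s_c.png

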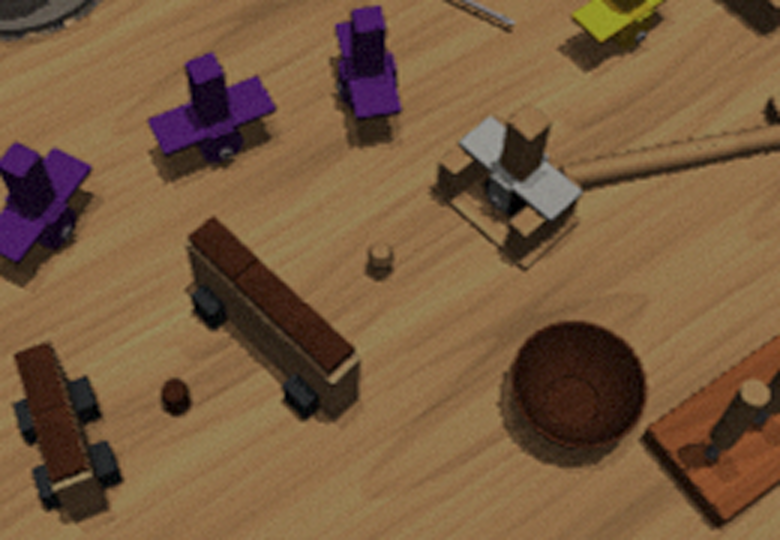

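View pics/t_c.png

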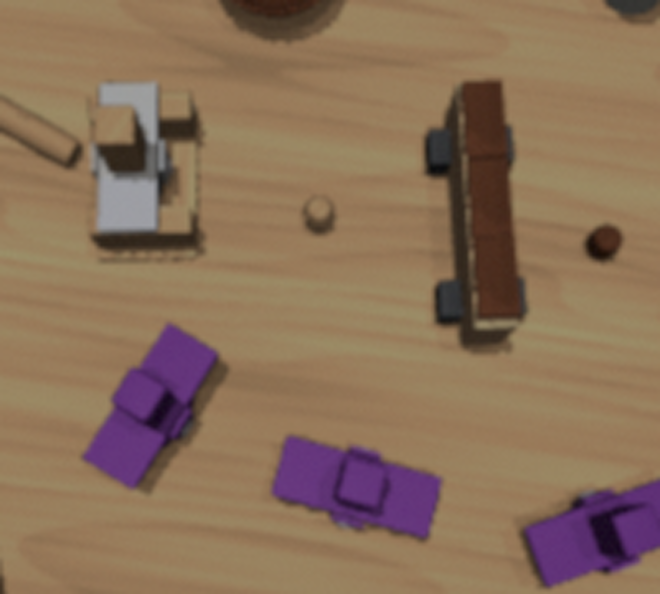

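```bash
cat >> h.py <<'E'
def bp(c,uv,z):
    f=200/np.tan(np.radians(c['vertical_fov'])/2); M=c['world_from_camera']
    uv=np.atleast_2d(uv).astype(float)
    d=np.c_[(uv[:,0]-c['cx'])/f,-(uv[:,1]-c['cy'])/f,-np.ones(len(uv))]@M[:3,:3].T
    t=(z-M[2,3])/d[:,2]; return M[:3,3]+d*t[:,None]
E
python3 - <<'E'
from h import *
np.set_printoptions(precision=1,suppress=True)
for cam,rr,rl in (('scene',(345,180,415,240),(268,220,332,290)),('top',(250,140,300,205),(355,138,395,230))):
    c=capture(cam); im=c['img']; hsv=cv2.cvtColor(im,cv2.COLOR_RGB2HSV)
    for nm,(x0,y0,x1,y1),z in (('plate',rr,68),('lips',rl,108)):
        s=hsv[y0:y1,x0:x1]; rgb=im[y0:y1,x0:x1].astype(int)
        if nm=='plate': m=(s[...,1]<50)&(s[...,2]>95)
        else: m=(rgb[...,0]>1.5*rgb[...,1])&(s[...,2]<125)&(s[...,2]>30)&(s[...,1]>110)
        m=m.astype(np.uint8)
        n,lab,st,_=cv2.connectedComponentsWithStats(m); k=1+np.argmax(st[1:,4]); m=(lab==k)
        cv2.imwrite(f'pics/m_{cam}_{nm}.png',cv2.resize(np.hstack([m.astype(np.uint8)[...,None]*255*np.ones(3,np.uint8),im[y0:y1,x0:x1,::-1]]),None,fx=4,fy=4,interpolation=0))
        v,u=np.nonzero(m); P=bp(c,np.c_[u+x0,v+y0],z)
        r=cv2.minAreaRect(P[:,:2].astype(np.float32)); print(cam,nm,r,P.mean(0), len(P))
E
cd pics; python3 -c "
import cv2,numpy as np
l=[cv2.imread(f) for f in ['m_scene_plate.png','m_scene_lips.png','m_top_plate.png','m_top_lips.png']]
H=np.zeros((800,1100,3),np.uint8)
H[:l[0].shape[0],:l[0].shape[1]]=l[0];H[:l[1].shape[0],570:570+l[1].shape[1]]=l[1][:,:530]
H[300:300+l[2].shape[0],:l[2].shape[1]]=l[2];H[300:300+l[3].shape[0],570:570+l[3].shape[1]]=l[3]
cv2.imwrite('m.png',cv2.resize(H,None,fx=.72,fy=.72))"
```

```text
scene plate ((587.7305908203125, 265.1597900390625), (69.45767974853516, 49.41863250732422), 8.924837112426758) [597.2 267.4  68. ] 241
scene lips ((559.8494262695312, -12.987628936767578), (178.69818115234375, 31.519895553588867), 10.597454071044922) [562.4 -12.4 108. ] 738
top plate ((562.209716796875, 266.6083984375), (119.30431365966797, 53.502506256103516), 9.385848045349121) [556.3 263.9  68. ] 570
top lips ((558.1215209960938, -7.9666900634765625), (176.23422241210938, 28.62350845336914), 10.732762336730957) [556.1  -8.4 108. ] 821
```

View pics/m.png

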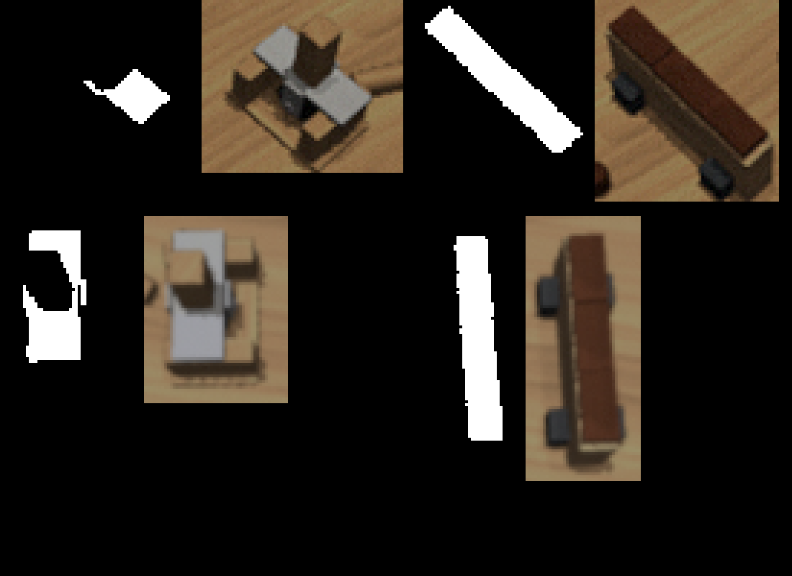

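The scene holds three purple rollers, at scene pixels (223,218), (280,188) and (332,173), and one yellow one at (418,148). The grey aluminium roller hangs on its wooden rest at scene (383,205), top (268,168). By the description that grey one is mine, and the close crops confirm it. The board is the longer one at scene (300,252). The shorter one is at (230,292).

```bash
python3 - <<'E'
from h import *
np.set_printoptions(precision=1,suppress=True)
c=capture('scene')
print(bp(c,[(372.3,188.7),(403.3,211.7),(394,222.3),(363.3,199.3)],68), bp(c,[(372.3,188.7),(403.3,211.7),(394,222.3),(363.3,199.3)],68).mean(0))
E
python3 -m handwheel '{"translation":[[0.36,-0.2,0],[0.36,-0.2,0],[0.36,-0.2,0],[0.36,-0.2,0],[0.36,-0.2,0],[0.36,-0.2,0],[0.36,-0.2,0],[0.36,-0.2,0]],"twist":[-0.1,-0.1,-0.1,-0.1,-0.1,-0.1,-0.1,-0.1]}' 0
```

```text
[[501.7 272.9  68. ]
 [613.  297.6  68. ]
 [625.2 254.3  68. ]
 [516.5 229.2  68. ]] [564.1 263.5  68. ]
time: 2.05
tool_pos: [562.0, 266.4, 249.6]
tcp_rot: [-3.14, -0.004, 0.039]
contact_force: [1.1, 0.9, -0.6]
grip_width: 91.7
```

```bash
python3 -m handwheel '{"translation":[[0.01,-0.01,-0.12],[0,0,-0.12],[0,0,-0.12],[0,0,-0.12],[0,0,-0.12],[0,0,-0.12],[0,0,-0.12],[0,0,-0.11]],"twist":[0.09,0,0,0,0,0,0,0]}' 0
python3 - <<'E'
from h import *
a=[]
for cam in('scene','top'):
    c=snap(cam,cam+'1.png'); p=px(c,[563,265,100]).astype(int); x,y=p
    i=c['img'][max(y-50,0):y+50,x-50:x+50,::-1]; a.append(cv2.resize(i,(390,390),interpolation=cv2.INTER_CUBIC))
cv2.imwrite('pics/c1.png',np.hstack(a))
E
```

```text
time: 3.05
tool_pos: [568.9, 260.4, 102.1]
tcp_rot: [-3.14, -0.007, 0.175]
contact_force: [-0.0, 1.0, -0.3]
grip_width: 91.9
```

View pics/c1.png

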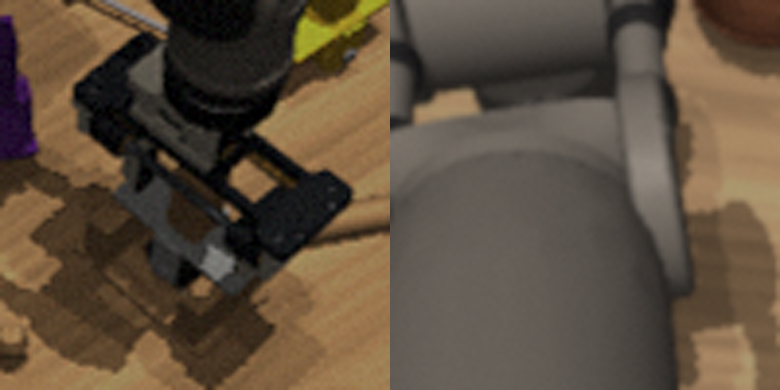

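```bash
python3 -m handwheel '{"translation":[[-0.04,0.03,0.035],[0,0,0],[0,0,0],[0,0,0],[0,0,0],[0,0,0],[0,0,0],[0,0,0]],"twist":[0.005,0,0,0,0,0,0,0]}' 0
```

```text
time: 4.15
tool_pos: [562.7, 265.3, 109.0]
tcp_rot: [-3.14, -0.008, 0.183]
contact_force: [-0.2, -0.8, -0.9]
grip_width: 91.6
```

```bash
python3 -m handwheel '{"translation":[[0,0,0],[0,0,0],[0,0,0],[0,0,0],[0,0,0],[0,0,0],[0,0,0],[0,0,0]],"twist":[0,0,0,0,0,0,0,0]}' 255
python3 - <<'E'
from h import *
c=snap('scene','s2.png'); x,y=px(c,[563,265,100]).astype(int)
i=c['img'][y-60:y+60,x-75:x+75,::-1]; cv2.imwrite('pics/c2.png',cv2.resize(i,(750,600),interpolation=cv2.INTER_CUBIC))
E
```

```text
time: 5.15
tool_pos: [562.6, 265.4, 109.0]
tcp_rot: [-3.14, -0.007, 0.183]
contact_force: [0.1, -0.1, -1.0]
grip_width: 29.8
```

View pics/c2.png

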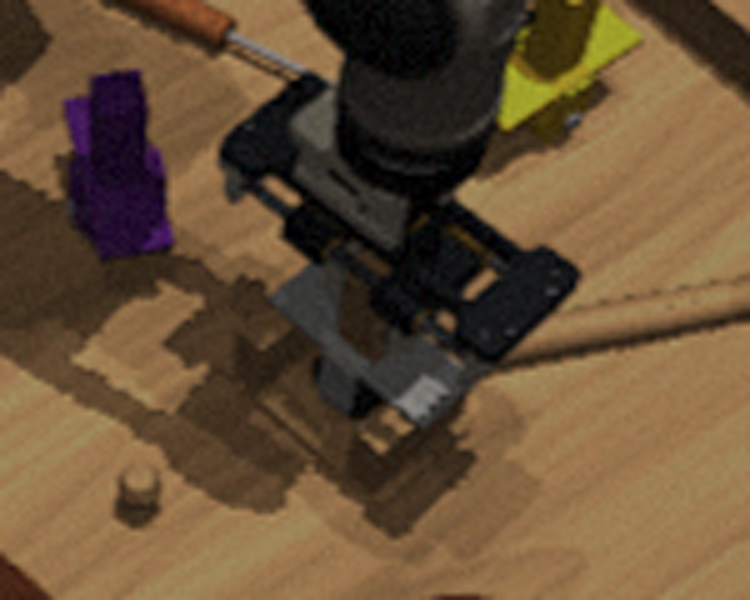

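```bash
python3 -m handwheel '{"translation":[[0,0,0.08],[0,0,0.12],[0,0,0.14],[0,0,0.14],[0,0,0.14],[0,0,0.12],[0,0,0.1],[0,0,0]],"twist":[0,0,0,0,0,0,0,0]}'
python3 - <<'E'
from h import *
c=snap('scene','s3.png'); x,y=px(c,[563,265,200]).astype(int)
i=c['img'][y-60:y+60,x-75:x+75,::-1]; cv2.imwrite('pics/c3.png',cv2.resize(i,(750,600),interpolation=cv2.INTER_CUBIC))
E
```

```text
time: 6.2
tool_pos: [560.2, 264.3, 239.5]
tcp_rot: [-3.141, -0.001, 0.183]
contact_force: [-0.5, -0.2, -3.9]
grip_width: 29.9
```

View pics/c3.png

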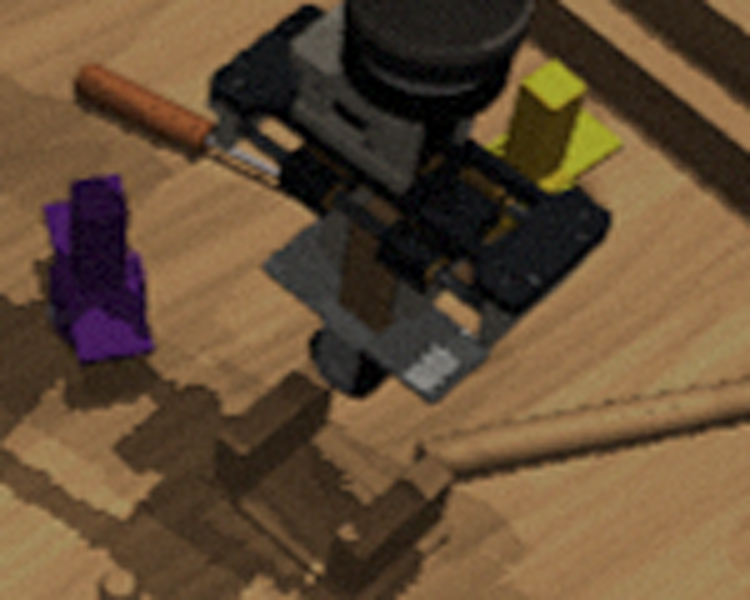

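```bash
python3 -m handwheel '{"translation":[[-0.06,-0.2,0],[-0.09,-0.32,0],[-0.09,-0.32,0],[-0.09,-0.32,0],[-0.09,-0.32,0],[-0.08,-0.3,0],[-0.04,-0.15,0],[0,0,0]],"twist":[0,0,0,0,0,0,0,0]}'
python3 - <<'E'
from h import *
print(get_obs()['tool_pos'],get_obs()['tcp_rot'])
a=[]
for cam in('scene','top'):
    c=snap(cam,cam+'4.png'); x,y=px(c,[500,-20,120]).astype(int)
    i=c['img'][y-70:y+70,x-70:x+70,::-1]; a.append(cv2.resize(i,(398,398),interpolation=cv2.INTER_CUBIC))
cv2.imwrite('pics/c4.png',np.hstack(a))
E
```

```text
time: 7.25
tool_pos: [471.3, -33.1, 230.4]
tcp_rot: [-3.139, 0.013, 0.185]
contact_force: [0.0, -0.5, -3.7]
grip_width: 30.3
[471.30058424 -33.09358953 230.41174303] [-3.13949173  0.01347222  0.18477913]
```

View pics/c4.png

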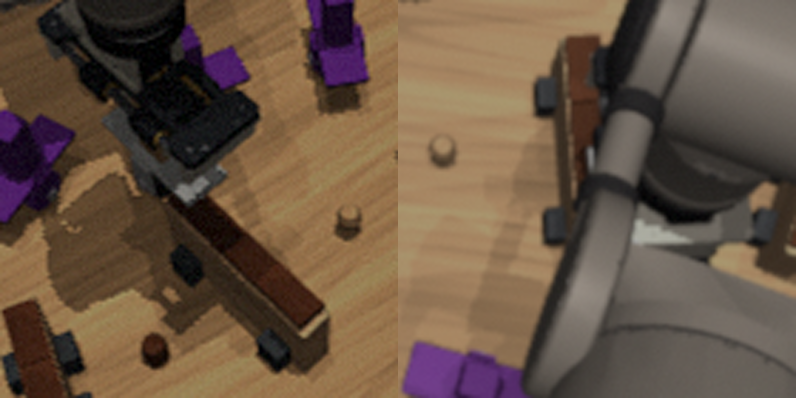

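```bash
python3 -m handwheel '{"translation":[[0.03,0.03,-0.03],[0.03,0.03,-0.04],[0,0,-0.04],[0,0,-0.02],[0,0,0],[0,0,0],[0,0,0],[0,0,0]],"twist":[0,0,0,0,0,0,0,0]}'
python3 - <<'E'
from h import *
o=get_obs();p=o['tool_pos'];y=o['tcp_rot'][2]
c=snap('scene','scene5.png'); im=c['img'].copy()[...,::-1].copy()
ux=np.array([np.cos(y),np.sin(y),0]);uy=np.array([-ux[1],ux[0],0])
S=6;x0,y0=220,190
big=cv2.resize(im[y0:y0+100,x0:x0+130],None,fx=S,fy=S,interpolation=cv2.INTER_CUBIC)
def poly(P,col):
    q=np.array([(px(c,a)+.5-[x0,y0])*S for a in P]).astype(int); cv2.polylines(big,[q],True,col,1)
g=np.array(p)-[0,0,3]
poly([g+60*a*ux+23*b*uy+[0,0,-38] for a,b in((1,1),(1,-1),(-1,-1),(-1,1))],(0,255,0))
b0=np.array([559.5,-10,0]);ux=np.array([np.cos(.187),np.sin(.187),0]);uy=np.array([-ux[1],ux[0],0])
poly([b0+90*a*ux+15*b*uy+[0,0,108] for a,b in((1,1),(1,-1),(-1,-1),(-1,1))],(0,255,255))
poly([b0+95*a*ux+16*b*uy+[0,0,90] for a,b in((1,1),(1,-1),(-1,-1),(-1,1))],(255,0,255))
cv2.imwrite('pics/c5.png',big)
E
```

```text
time: 8.35
tool_pos: [481.8, -19.1, 209.0]
tcp_rot: [-3.138, 0.014, 0.191]
contact_force: [-0.2, -0.4, -3.6]
grip_width: 29.8
```

View pics/c5.png

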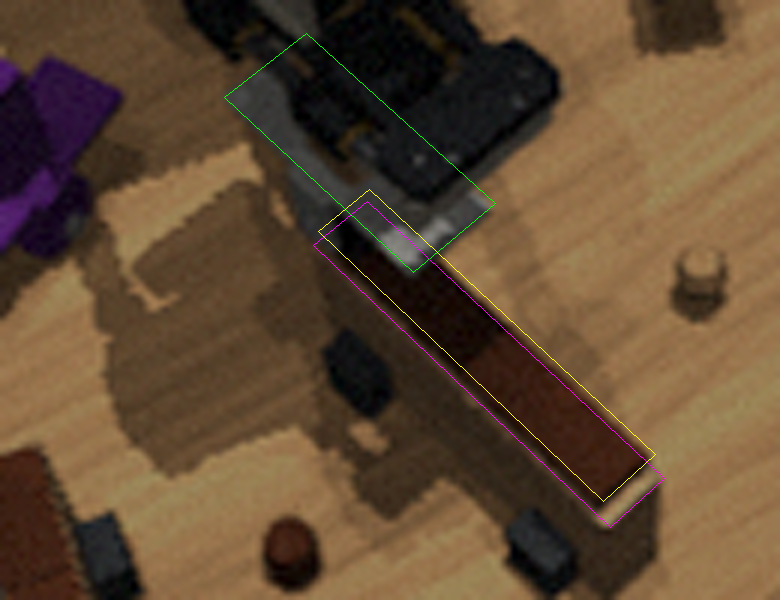

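```bash
python3 -m handwheel '{"translation":[[-0.02,-0.05,0],[0,0,0],[0,0,-0.02],[0,0,-0.02],[0,0,-0.02],[0,0,-0.03],[0,0,-0.03],[0,0,-0.03]],"twist":[0,0,0,0,0,0,0,0]}'
```

```text
time: 9.4
tool_pos: [484.4, -27.7, 193.6]
tcp_rot: [3.139, -0.005, 0.19]
contact_force: [-1.7, 2.4, 35.3]
grip_width: 29.4
```

```bash
python3 -m handwheel '{"translation":[[0.08,0.017,-0.02],[0.08,0.017,-0.02],[0.08,0.017,-0.02],[0.08,0.017,-0.02]
,[0.08,0.017,-0.02],[0.08,0.017,-0.02],[0,0,-0.015],[0,0,-0.015]],"twist":[0,0,0,0,0,0,0,0]}'
python3 - <<'E'
from h import *
a=[]
c=snap('scene','scene6.png'); x,y=px(c,[560,-12,120]).astype(int)
i=c['img'][y-60:y+60,x-75:x+75,::-1]; cv2.imwrite('pics/c6.png',cv2.resize(i,(750,600),interpolation=cv2.INTER_CUBIC))
E
```

```text
time: 10.4
tool_pos: [569.5, -10.6, 194.0]
tcp_rot: [3.127, -0.047, 0.192]
contact_force: [-9.1, 0.7, 18.2]
grip_width: 29.8
```

View pics/c6.png

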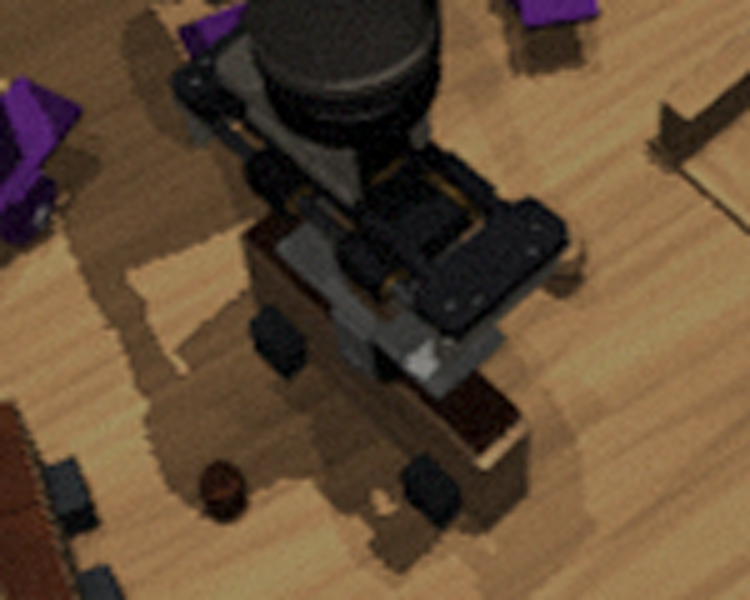

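```bash
python3 -m handwheel '{"translation":[[0.06,0.01,-0.02],[0.075,0.013,-0.02],[0.075,0.013,-0.02],[0.075,0.013,-0.02],[0.075,0.013,-0.02],[0.075,0.013,-0.02],[0,0,-0.015],[0,0,-0.015]],"twist":[0,0,0,0,0,0,0,0]}'
python3 - <<'E'
from h import *
c=snap('scene','scene7.png'); x,y=px(c,[560,-12,120]).astype(int)
i=c['img'][y-60:y+60,x-75:x+75,::-1]; cv2.imwrite('pics/c7.png',cv2.resize(i,(750,600),interpolation=cv2.INTER_CUBIC))
E
```

```text
time: 11.45
tool_pos: [648.4, 5.1, 191.9]
tcp_rot: [3.122, -0.093, 0.193]
contact_force: [2.3, 1.2, 4.7]
grip_width: 29.9
```

View pics/c7.png

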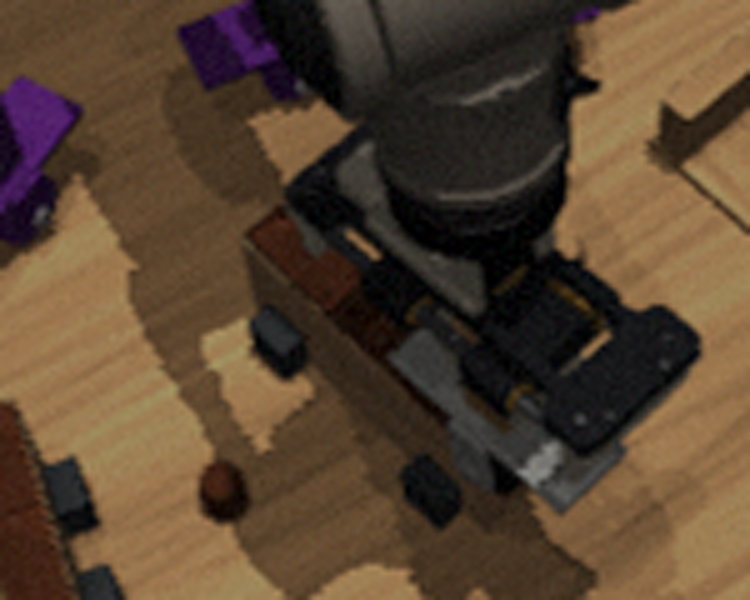

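```bash
python3 -m handwheel '{"translation":[[0,0,0.08],[0,0,0.1],[0,0,0.1],[-0.02,0.25,0],[-0.08,0.25,0],[-0.08,0.25,0],[-0.04,0.15,0],[0,0,0]],"twist":[0,0,0,0,0,0,0,0]}'
python3 - <<'E'
from h import *
np.set_printoptions(precision=3,suppress=True)
a=[];print(get_obs()['joint_positions'])
for cam in('scene','top'):
    c=snap(cam,cam+'8.png'); x,y=px(c,[560,-12,100]).astype(int)
    i=c['img'][y-48:y+48,x-48:x+48,::-1]; a.append(cv2.resize(i,(398,398),interpolation=cv2.INTER_CUBIC))
cv2.imwrite('pics/c8.png',np.hstack(a))
E
```

```text
time: 12.5
tool_pos: [611.5, 142.0, 236.6]
tcp_rot: [3.122, -0.084, 0.191]
contact_force: [0.8, -0.5, -4.3]
grip_width: 29.8
[ 0.112  0.496  1.317 -0.013  1.243 -0.074]
```

View pics/c8.png

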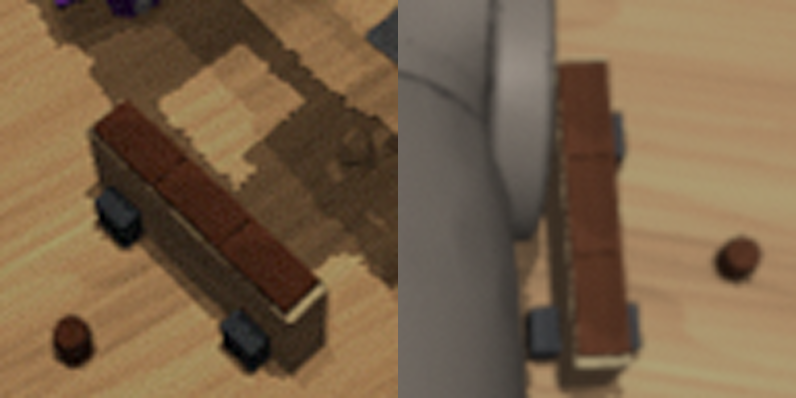

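View pics/scene8.png

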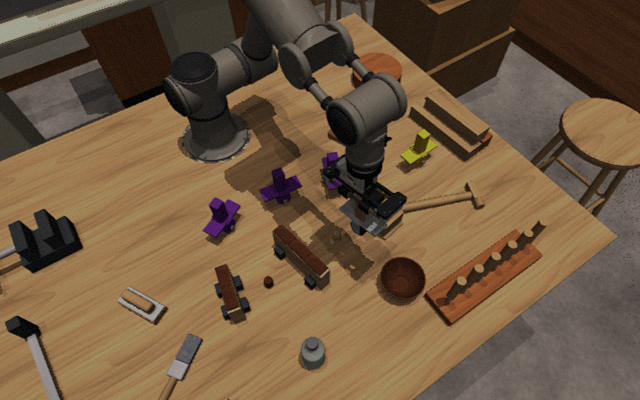

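```bash
python3 - <<'E'
from h import *
c=capture('scene')
for f in('scene0','scene8'):
    im=cv2.imread(f'pics/{f}.png')[...,::-1]; x0,y0,x1,y1=268,220,332,290
    s=cv2.cvtColor(im.copy(),cv2.COLOR_RGB2HSV)[y0:y1,x0:x1]; r=im[y0:y1,x0:x1].astype(int)
    m=((r[...,0]>1.5*r[...,1])&(s[...,2]<125)&(s[...,2]>30)&(s[...,1]>110)).astype(np.uint8)
    n,l,st,_=cv2.connectedComponentsWithStats(m);m=l==1+np.argmax(st[1:,4]);v,u=np.nonzero(m)
    for z in(98,108):
        P=bp(c,np.c_[u+x0,v+y0],z);R=cv2.minAreaRect(P[:,:2].astype(np.float32));print(f,z,np.round(R[0],1),np.round(R[1],1),round(R[2],1))
        # per piece mid line
        d=P[:,:2]-np.array([559.5,-11.5]);t=.187
        S=d@[np.cos(t),np.sin(t)];T=d@[-np.sin(t),np.cos(t)]
        print([ (round(T[abs(S-k)<25].mean(),1),round(np.percentile(T[abs(S-k)<25],3),1),round(np.percentile(T[abs(S-k)<25],97),1)) for k in(-60,0,60)], S.min().round(1),S.max().round(1))
E
python3 - <<'E'
import cv2
a=cv2.imread('pics/scene8.png')[180:260,320:420];cv2.imwrite('pics/c8b.png',cv2.resize(a,None,fx=7,fy=7,interpolation=cv2.INTER_CUBIC))
E
```

```text
scene0 98 [555.4 -11. ] [180.5  32.3] 10.6
[(np.float64(1.7), np.float64(-12.7), np.float64(16.3)), (np.float64(1.1), np.float64(-13.6), np.float64(15.7)), (np.float64(1.5), np.float64(-12.9), np.float64(16.1))] -94.2 86.3
scene0 108 [559.9 -13.2] [178.7  31.9] 10.6
[(np.float64(-1.4), np.float64(-15.5), np.float64(13.2)), (np.float64(-2.0), np.float64(-16.5), np.float64(12.6)), (np.float64(-1.5), np.float64(-16.0), np.float64(13.1))] -89.3 89.4
scene8 98 [559.4 -13. ] [178.9  35.4] 8.7
[(np.float64(-0.4), np.float64(-14.8), np.float64(14.3)), (np.float64(-0.4), np.float64(-14.4), np.float64(14.0)), (np.float64(-1.1), np.float64(-15.6), np.float64(13.8))] -89.6 88.7
scene8 108 [563.8 -15.1] [177.1  35. ] 8.7
[(np.float64(-3.3), np.float64(-17.6), np.float64(11.2)), (np.float64(-3.4), np.float64(-17.2), np.float64(10.9)), (np.float64(-4.1), np.float64(-18.5), np.float64(10.7))] -84.7 91.8
```

View pics/c8b.png

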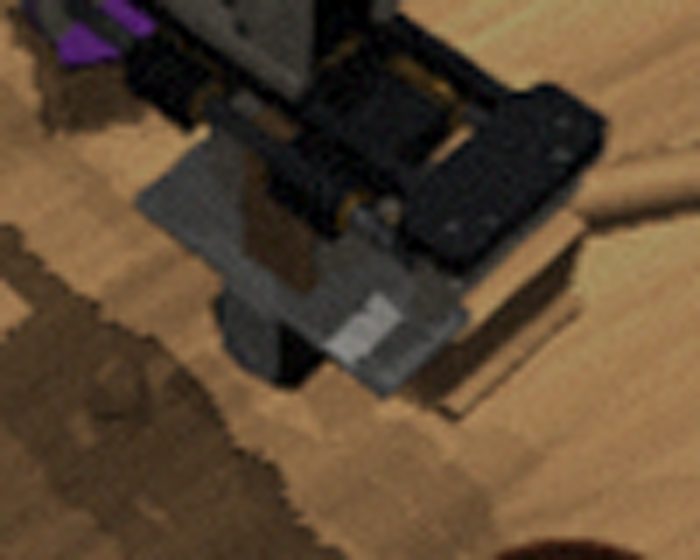

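```bash
python3 - <<'E'
import cv2,numpy as np
l=[cv2.resize(cv2.imread(f'pics/{f}.png')[218:292,268:334],None,fx=6,fy=6,interpolation=cv2.INTER_LANCZOS4) for f in('scene0','scene8')]
cv2.imwrite('pics/cmp.png',cv2.convertScaleAbs(np.hstack(l),alpha=1.6))
E
```

```text
(no output)
```

View pics/cmp.png

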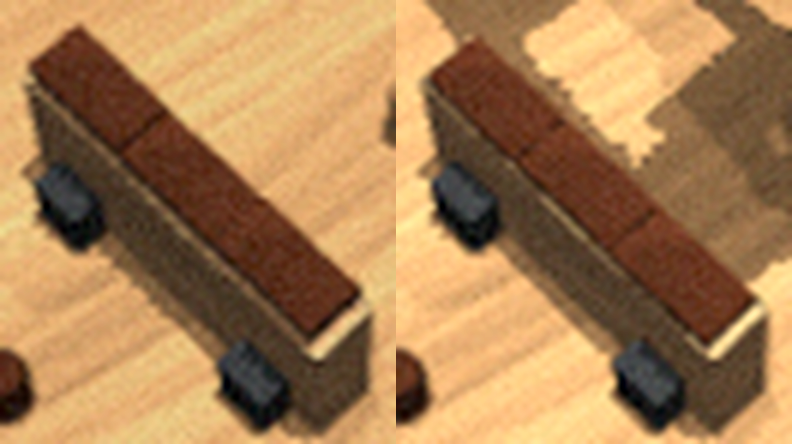

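The pieces look down, but my pixel measure of the middle one is inconclusive. The tool has also crept 5° in pitch. I'll turn the tool half round and make a return pass, which presses everything again and works the tilt back.

```bash
python3 -m handwheel '{"translation":[[0.02,-0.1,0.02],[0.03,-0.15,0.02],[0.03,-0.15,0],[0.03,-0.15,0],[0.03,-0.15,0],[0.03,-0.12,0],[0.02,-0.1,0],[0,0,0]],"twist":[-0.11,-0.11,-0.11,-0.11,-0.11,-0.11,-0.11,-0.11]}'
python3 -m handwheel '{"translation":[[0,0,0],[0,0,0],[0,0,0],[0,0,0],[0,0,0],[0,0,0],[0,0,0],[0,0,0]],"twist":[-0.115,-0.115,-0.115,-0.115,-0.115,-0.115,-0.115,-0.1]}'
```

```text
time: 13.65
tool_pos: [642.5, -14.5, 242.5]
tcp_rot: [3.12, -0.085, -1.253]
contact_force: [-0.2, 0.7, -4.8]
grip_width: 29.8
time: 14.65
tool_pos: [643.4, -27.4, 241.8]
tcp_rot: [3.12, -0.086, -2.728]
contact_force: [-0.6, -0.2, -3.7]
grip_width: 29.6
```

```bash
python3 -m handwheel '{"translation":[[0,0.07,0],[0,0.07,0],[0,0.04,-0.06],[0,0.02,-0.07],[0,0,-0.06],[0,0,-0.04],[0,0,0],[0,0,0]],"twist":[-0.07,-0.07,0,0,0,0,0,0]}'
python3 - <<'E'
from h import *
c=snap('scene','scene9.png'); x,y=px(c,[590,-12,120]).astype(int)
i=c['img'][y-60:y+60,x-75:x+75,::-1]; cv2.imwrite('pics/c9.png',cv2.resize(i,(750,600),interpolation=cv2.INTER_CUBIC))
E
```

```text
time: 15.65
tool_pos: [643.6, -3.8, 203.4]
tcp_rot: [3.121, -0.088, -2.959]
contact_force: [0.4, 0.4, -3.3]
grip_width: 30.2
```

View pics/c9.png

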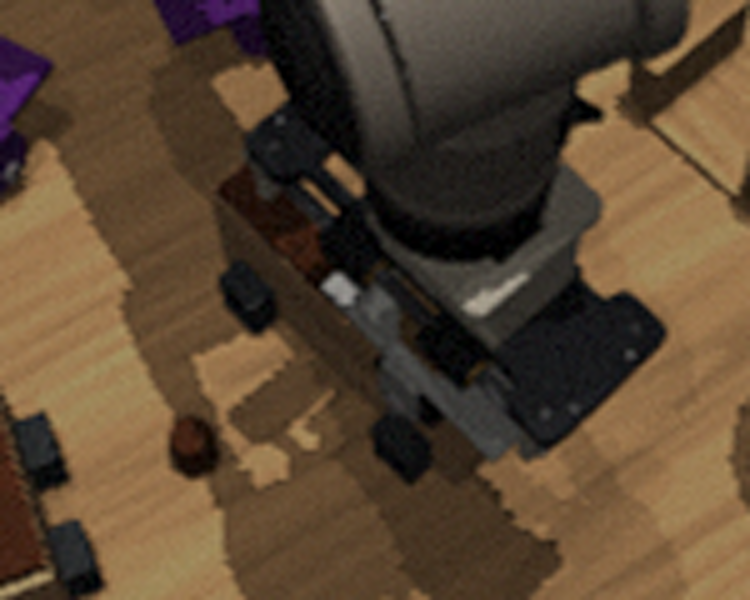

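```bash
python3 -m handwheel '{"translation":[[-0.01,0.06,0],[0,0,0],[0,0,-0.02],[0,0,-0.02],[0,0,-0.02],[-0.03,-0.005,-0.02],[-0.06,-0.011,-0.02],[-0.08,-0.015,-0.02]],"twist":[0,0,0,0,0,0,0,0]}'
```

```text
time: 16.7
tool_pos: [620.8, 2.3, 194.0]
tcp_rot: [3.123, -0.069, -2.959]
contact_force: [0.4, 2.2, 11.0]
grip_width: 30.2
```

```bash
python3 -m handwheel '{"translation":[[-0.09,-0.018,-0.025],[-0.09,-0.018,-0.025],[-0.09,-0.018,-0.025],[-0.09,-0.018,-0.025],[-0.09,-0.018,-0.025],[-0.09,-0.018,-0.025],[-0.09,-0.018,-0.025],[-0.05,-0.01,-0.025]],"twist":[0,0,0,0,0,0,0,0]}'
```

```text
time: 17.7
tool_pos: [531.3, -13.8, 193.9]
tcp_rot: [3.13, -0.002, -2.96]
contact_force: [-0.5, 4.4, 16.6]
grip_width: 30.2
```

```bash
python3 -m handwheel '{"translation":[[-0.08,-0.02,-0.02],[-0.08,-0.02,-0.02],[-0.08,-0.02,-0.02],[-0.06,-0.015,-0.02],[0,0,-0.01],[0,0,0.06],[0,0,0.1],[0,0,0.1]],"twist":[0,0,0,0,0,0,0,0]}'
```

```text
time: 18.7
tool_pos: [490.9, -21.5, 233.9]
tcp_rot: [3.129, 0.028, -2.962]
contact_force: [1.1, -0.2, -4.5]
grip_width: 29.9
```

```bash
python3 -m handwheel '{"translation":[[0.04,0.16,0],[0.06,0.24,0],[0.06,0.24,0],[0.06,0.24,0],[0.06,0.24,0],[0.06,0.24,0],[0.06,0.24,0],[0.03,0.12,0]],"twist":[0.115,0.115,0.115,0.115,0.115,0.115,0.115,0.115]}'
python3 -m handwheel '{"translation":[[0,0,0],[0,0,0],[0,0,0],[0,0,0],[0,0,0],[0,0,0],[0,0,0],[0,0,0]],"twist":[0.115,0.115,0.115,0.115,0.115,0.115,0.115,0.115]}'
python3 - <<'E'
from h import *
np.set_printoptions(precision=3,suppress=True)
a=[];print(get_obs()['joint_positions'])
for cam in('scene','top'):
    c=snap(cam,cam+'10.png')
a=[cv2.resize(cv2.imread(f'pics/{f}.png')[218:292,268:334],None,fx=6,fy=6,interpolation=cv2.INTER_LANCZOS4) for f in('scene0','scene10')]
cv2.imwrite('pics/cmp2.png',cv2.convertScaleAbs(np.hstack(a),alpha=1.6))
a=[cv2.resize(cv2.imread(f'pics/{f}.png')[135:235,345:411],None,fx=6,fy=6,interpolation=cv2.INTER_LANCZOS4) for f in('top0','top10')]
cv2.imwrite('pics/cmp3.png',cv2.convertScaleAbs(np.hstack(a),alpha=1.6))
c=capture('scene')
for f in('scene0','scene10'):
    im=cv2.imread(f'pics/{f}.png')[...,::-1]; x0,y0,x1,y1=268,220,332,290
    s=cv2.cvtColor(im.copy(),cv2.COLOR_RGB2HSV)[y0:y1,x0:x1]; r=im[y0:y1,x0:x1].astype(int)
    m=((r[...,0]>1.5*r[...,1])&(s[...,2]<125)&(s[...,2]>30)&(s[...,1]>110)).astype(np.uint8)
    n,l,st,_=cv2.connectedComponentsWithStats(m);m=l==1+np.argmax(st[1:,4]);v,u=np.nonzero(m)
    P=bp(c,np.c_[u+x0,v+y0],98);d=P[:,:2]-np.array([559.5,-11.5]);t=.187
    S=d@[np.cos(t),np.sin(t)];T=d@[-np.sin(t),np.cos(t)]
    print([ (round(T[abs(S-k)<25].mean(),1)) for k in(-60,0,60)], S.min().round(1),S.max().round(1))
E
```

```text
time: 19.7
tool_pos: [557.3, 241.0, 235.4]
tcp_rot: [3.13, 0.025, -1.474]
contact_force: [0.4, 0.0, -3.3]
grip_width: 29.8
time: 20.7
tool_pos: [557.3, 241.2, 232.8]
tcp_rot: [3.122, 0.028, 0.02]
contact_force: [0.3, -0.4, -3.8]
grip_width: 29.8
[ 0.288  0.524  1.278 -0.012  1.371  0.27 ]
[np.float64(1.7), np.float64(1.1), np.float64(1.5)] -94.2 86.3
[np.float64(-0.8), np.float64(-0.8), np.float64(-1.3)] -89.6 88.7
```

View pics/cmp2.png

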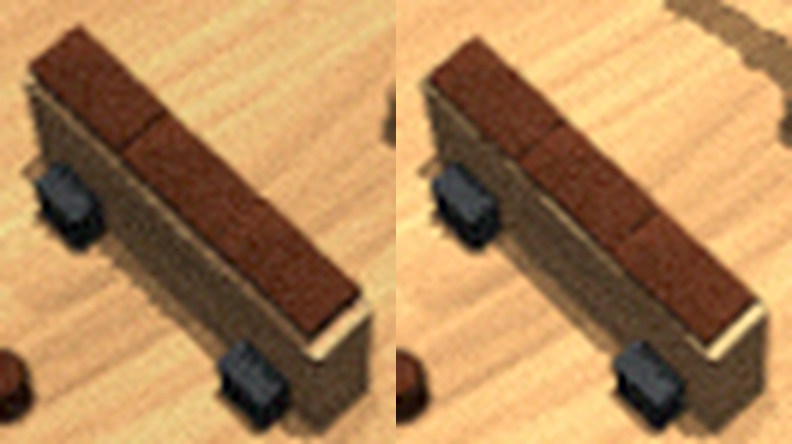

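View pics/scene10.png

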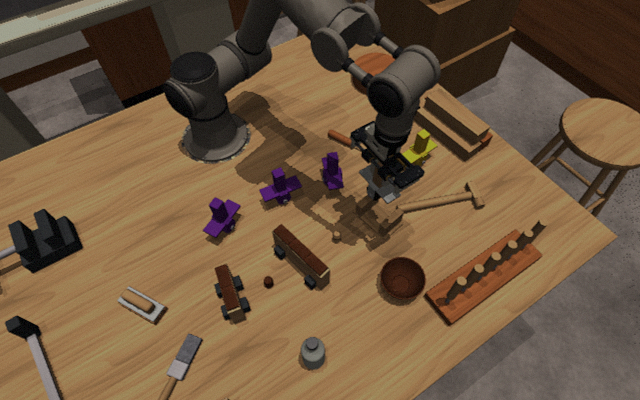

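The second pass shows all three pieces lowered uniformly by about the full 10 mm, with the wheel at home height under 11–17 N. Now I'll take the roller back to the rest.

```bash
python3 -m handwheel '{"translation":[[0.02,0.06,0],[0.02,0.06,0],[0,0.04,0],[0,0,0],[0,0,-0.06],[0,0,-0.08],[0,0,-0.06],[0,0,0]],"twist":[0.1,0,0,0,0,0,0,0]}'
```

```text
time: 21.85
tool_pos: [562.9, 265.0, 199.4]
tcp_rot: [3.121, 0.03, 0.151]
contact_force: [-0.8, -0.1, -3.0]
grip_width: 29.6
```

```bash
python3 -m handwheel '{"translation":[[0.005,0,-0.06],[0,0,-0.1],[0,0,-0.1],[0,0,-0.1],[0,0,-0.09],[0,0,-0.06],[0,0,0],[0,0,0]],"twist":[0.02,0,0,0,0,0,0,0]}'
```

```text
time: 22.85
tool_pos: [563.7, 264.9, 117.1]
tcp_rot: [3.121, 0.031, 0.185]
contact_force: [-0.1, 0.1, -3.1]
grip_width: 29.6
```

```bash
python3 -m handwheel '{"translation":[[0,0,-0.015],[0,0,-0.015],[0,0,-0.01],[0,0,-0.005],[0,0,0],[0,0,0],[0,0,0],[0,0,0]],"twist":[0,0,0,0,0,0,0,0]}'
python3 - <<'E'
from h import *
c=snap('scene','s11.png'); x,y=px(c,[563,265,90]).astype(int)
i=c['img'][y-60:y+60,x-75:x+75,::-1]; cv2.imwrite('pics/c11.png',cv2.resize(i,(750,600),interpolation=cv2.INTER_CUBIC))
E
```

```text
time: 23.85
tool_pos: [564.4, 265.1, 111.5]
tcp_rot: [3.121, 0.028, 0.185]
contact_force: [-0.5, 0.6, -3.0]
grip_width: 30.0
```

View pics/c11.png

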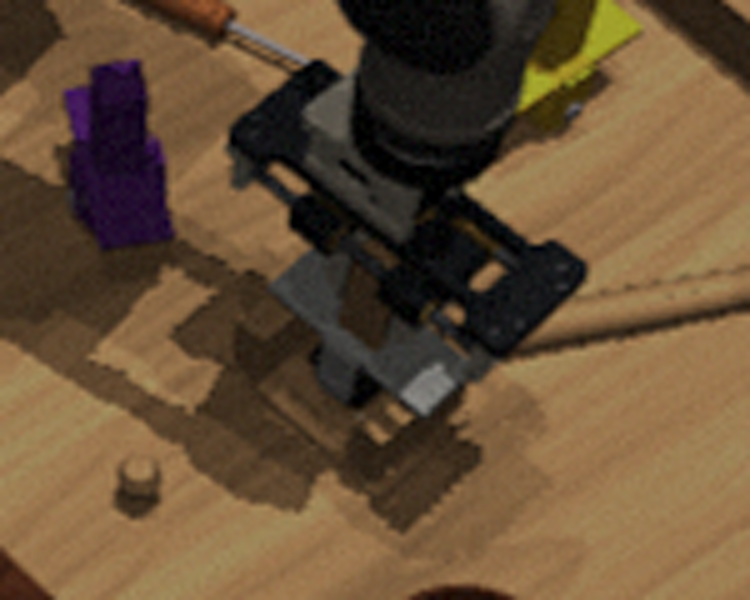

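```bash
python3 -m handwheel '{"translation":[[-0.005,0,-0.01],[0,0,-0.008],[0,0,-0.005],[0,0,0],[0,0,0],[0,0,0],[0,0,0],[0,0,0]],"twist":[0,0,0,0,0,0,0,0]}'
```

```text
time: 24.9
tool_pos: [563.8, 265.2, 109.9]
tcp_rot: [3.121, 0.026, 0.185]
contact_force: [-1.8, -0.8, 0.9]
grip_width: 30.0
```

```bash
python3 -m handwheel '{"translation":[[0,0,0],[0,0,0],[0,0,0],[0,0,0],[0,0,0],[0,0,0],[0,0,0],[0,0,0]],"twist":[0,0,0,0,0,0,0,0]}' 0
python3 -m handwheel '{"translation":[[0,0,0.05],[0,0,0.1],[0,0,0.14],[0,0,0.14],[0,0,0.14],[0,0,0.14],[0,0,0.14],[0,0,0.1]],"twist":[0,0,0,0,0,0,0,0]}'
python3 -m handwheel '{"translation":[[-0.3,0.2,0],[-0.3,0.2,0],[-0.3,0.2,0],[-0.3,0.2,0],[-0.25,0.15,0],[0,0,0],[0,0,0],[0,0,0]],"twist":[0,0,0,0,0,0,0,0]}'
python3 - <<'E'
from h import *
a=[]
for cam,P in(('scene',[563,265,80]),('top',[563,265,80])):
    c=snap(cam,cam+'12.png'); x,y=px(c,P).astype(int)
    for r in spot_point(cam,'roller_grip')[:6]: print(cam,round(r['score'],2),w(c,r['position']).round(0))
    a.append(cv2.resize(c['img'][y-40:y+40,x-40:x+40,::-1],(398,398),interpolation=cv2.INTER_CUBIC))
cv2.imwrite('pics/c12.png',np.hstack(a))
E
```

```text
time: 25.9
tool_pos: [564.6, 265.5, 110.0]
tcp_rot: [3.122, 0.024, 0.185]
contact_force: [1.0, 0.5, -0.7]
grip_width: 91.5
time: 26.9
tool_pos: [564.6, 265.5, 264.6]
tcp_rot: [3.123, 0.019, 0.185]
contact_force: [0.3, 0.0, -0.3]
grip_width: 91.7
time: 27.9
tool_pos: [343.0, 410.7, 275.7]
tcp_rot: [3.129, 0.004, 0.182]
contact_force: [0.7, -0.2, 0.8]
grip_width: 91.9
scene 0.93 [459. 492.  90.]
scene 0.93 [337.  56.  96.]
scene 0.79 [374. 215.  95.]
scene 0.62 [563. 261. 104.]
scene 0.62 [ 333. -134.   93.]
top 0.93 [ 336. -131.   94.]
top 0.86 [455. 496.  96.]
top 0.77 [564. 265. 108.]
top 0.69 [339.  60.  93.]
top 0.61 [377. 220.  94.]
```

View pics/c12.png

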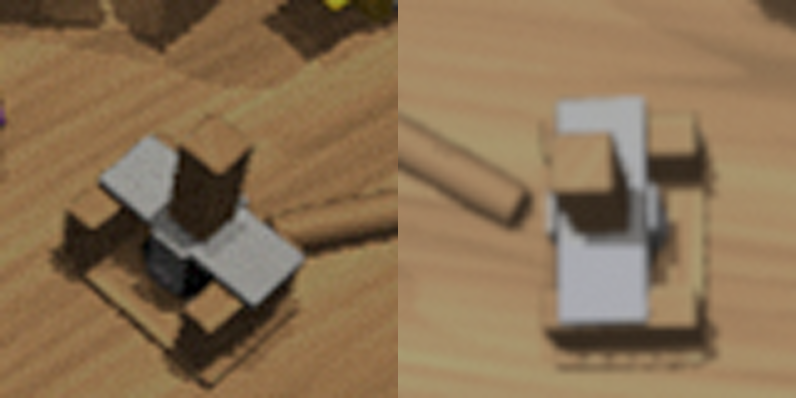

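View pics/top12.png

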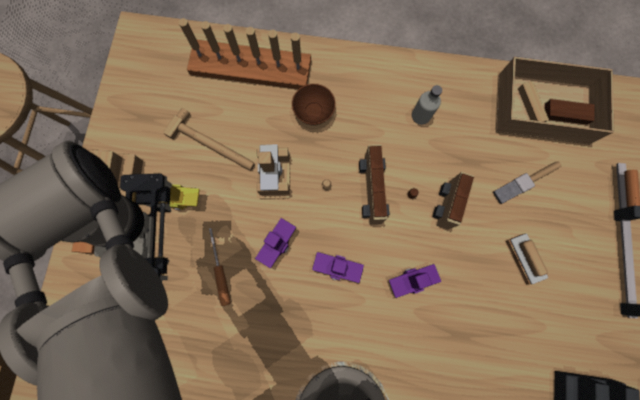

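The grey roller sits upright across both rails at top (268,168), as at the start, and the gripper is clear. One last check of the three edging pieces, with both views unobstructed.

```bash
python3 - <<'E'
from h import *
C={k:capture(k) for k in('scene','top')}
for cam,(x0,y0,x1,y1) in (('scene',(268,220,332,290)),('top',(355,138,395,230))):
  res=[]
  for f in(cam+'0',cam+'12'):
    im=cv2.imread(f'pics/{f}.png')[...,::-1]; 
    s=cv2.cvtColor(im.copy(),cv2.COLOR_RGB2HSV)[y0:y1,x0:x1]; r=im[y0:y1,x0:x1].astype(int)
    m=((r[...,0]>1.5*r[...,1])&(s[...,2]<125)&(s[...,2]>30)&(s[...,1]>110)).astype(np.uint8)
    n,l,st,_=cv2.connectedComponentsWithStats(m);m=l==1+np.argmax(st[1:,4]);v,u=np.nonzero(m)
    for z in (98,108):
      P=bp(C[cam],np.c_[u+x0,v+y0],z);d=P[:,:2]-np.array([559.5,-11.5]);t=.187
      S=d@[np.cos(t),np.sin(t)];T=d@[-np.sin(t),np.cos(t)]
      print(f,z,[(round(T[abs(S-k)<25].mean(),1)) for k in(-60,0,60)], S.min().round(1),S.max().round(1))
a=[cv2.resize(cv2.imread(f'pics/{f}.png')[135:230,350:400],None,fx=6,fy=6,interpolation=cv2.INTER_LANCZOS4) for f in('top0','top12')]
cv2.imwrite('pics/cmp4.png',cv2.convertScaleAbs(np.hstack(a),alpha=1.6))
E
```

```text
scene0 98 [np.float64(1.7), np.float64(1.1), np.float64(1.5)] -94.2 86.3
scene0 108 [np.float64(-1.4), np.float64(-2.0), np.float64(-1.5)] -89.3 89.4
scene12 98 [np.float64(-0.8), np.float64(-1.1), np.float64(-1.1)] -89.6 88.7
scene12 108 [np.float64(-3.7), np.float64(-4.0), np.float64(-4.1)] -84.7 91.8
top0 98 [np.float64(1.8), np.float64(2.5), np.float64(1.6)] -87.2 91.0
top0 108 [np.float64(3.6), np.float64(4.0), np.float64(3.4)] -88.8 87.4
top12 98 [np.float64(3.2), np.float64(3.7), np.float64(3.2)] -87.1 85.9
top12 108 [np.float64(5.1), np.float64(5.2), np.float64(5.2)] -88.7 82.3
```

View pics/cmp4.png

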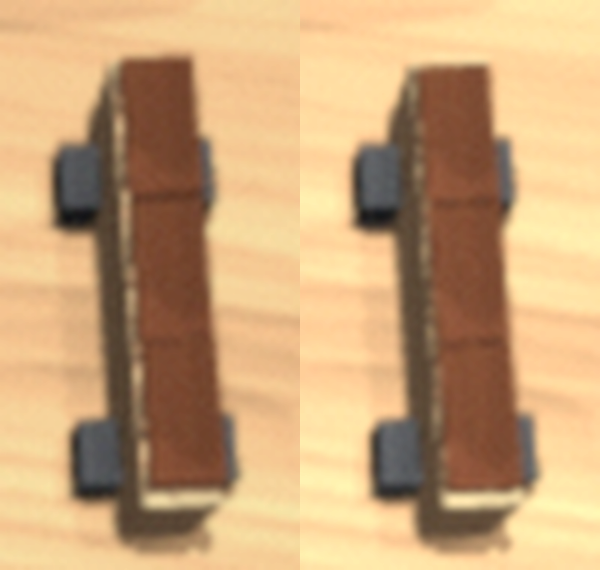

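```bash
python3 -c "
from plant import *
print(close_job())"
```

```text
the job is handed in; nothing more can be done
None
```

I took the grey roller from its rest and rolled the longer board's edging from one end to the other. I then set the roller back upright on its rest, let go, backed off and handed the job in at about 28 s.

- **Two passes:** The first pass, along +x, left my reading of the middle piece unclear, and the tool had crept about 5° in pitch. I turned the tool half round and rolled back along the same edging. That pressed all three pieces again and brought the tilt down to under 2°.
- **Edging:** The tool sat at about 194 mm over the pieces on both passes, within 1.5 mm of the expected home height. The force was 11–35 N at most readings. Before-and-after pictures from both cameras show all three pieces lowered evenly, by roughly 7–10 mm. This is image evidence only, and pixel noise keeps it from proving each piece passed 7 mm.
- **Camera disagreement:** The two cameras disagreed by about 5 mm on the board's position across its thickness. The wheel is 14 mm wider than the edging, so I aimed between the two.
- **End of the first pass:** The wheel ran slightly past the board's +x end and the pressing force fell to about 5 N. Nothing was disturbed there.
- **Roller:** The last pictures show it upright across both rails, within a few millimetres of where it started, with the gripper clear. The purple and yellow look-alikes are where they were.

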